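# Stack a thread-tension unit in its nest and hold the sprung shutter half closed

## Task

Build the thread-tension unit in the round nest of the assembly fixture: seat the body (the tall part with the boss) flat on the nest's floor, then the spacer ring on it, then the top disc button-up, setting each one down rather than dropping it and letting go of it. Then slide the fixture's sprung shutter against its spring to half of its travel and finish while still holding it there with the gripper: do not let go. Leave the other things on the bench where they are.

Things in the scene. Friction and masses are not known exactly. Their poses are not given: they have to be found in the camera images.
- fixture: fixed aluminium assembly fixture; base plate 104 (x) x 210 (y, from -160 to +50) x 10 mm. Origin: on the bench surface, directly below the nest's centre; z up. Round nest at its +y end, shutter on two rails at its -y end (rails at x = -44 to -26 and 26 to 44, y = -158 to -45, top 82 mm above the bench, closed at -y by an end plate as high). Position and yaw vary
- nest_floor (a point): centre of the nest's flat floor, 10 mm above the bench, axes as the fixture's. Pocket 52 mm across between two curved walls (at +y and -y, 12 mm thick, top 60 mm above the bench, upper 8 mm flared as lead-in); open at +x and -x by finger slots 33 mm wide down to the base plate. Undersides when seated: 0 (body), 26 (spacer), 40 mm (disc) above this point; stack top 56 mm
- shutter (a joint): travel of the sprung shutter in m: 0 = drawn back clear of the nest (where its spring keeps it), 0.060 = end stop, nest covered; half travel is 0.030. It slides along the fixture's +y, towards and over the nest. The spring pushes back with about 3 N at the start, 6.6 N at half and 10 N at full travel; it does not latch
- shutter_tab (a point): grip point on the shutter's upright tab: dark steel plate 10 mm thick (fixture y), 34 mm wide (fixture x), from 74 to 116 mm above the bench. The point is in its middle across x and y, 98 mm above the bench; moves with the shutter; axes as the fixture's. With the shutter at 0 it is 117 mm from the nest's centre towards the fixture's -y
- shutter_edge (a point): middle of the shutter plate's straight front edge, on its top face 74 mm above the bench (plate 60 mm wide, 4 mm thick, 100 mm long). With the shutter at 0 it is 32 mm from the nest's centre towards -y; at half travel it nearly reaches the nest's centre line
- half_mark (a point): fixed point midway between the rails, 82 mm above the bench, level with the thicker middle one of the three dark lines across the rail tops: the tab's middle stands level with it at half travel (the other two lines: zero and full travel)
- tension_body: the body of the thread-tension unit: loose solid steel round, 48 mm across and 26 mm tall, with a boss 20 mm across rising a further 10 mm from its top (36 mm in all); 0.2 kg. Stands upright on the bench. Origin: centre of its underside, z up
- spacer: the spacer: loose plain steel ring, 48 mm outside, 28 mm hole, 14 mm tall, 0.1 kg; the body's boss goes inside its hole. Lies flat. Origin: centre of its underside, z up
- top_disc: the top disc: loose solid steel disc 48 mm across and 12 mm tall, with a small button 14 mm across rising a further 4 mm from its top; 0.12 kg. Lies flat, button up. Origin: centre of its underside, z up
- oil_bottle: bystander, to be left alone: clear plastic oil bottle, 38 mm across, 105 mm tall, standing. Origin: centre of its underside
- screwdriver: bystander, to be left alone: screwdriver 170 mm long lying down. Origin: middle of its length, underside
- spool: bystander, to be left alone: empty white plastic spool, 40 mm across, 46 mm tall, standing, with a thin waist. Origin: centre of its underside
- needle_tin: bystander, to be left alone: round flat closed tin, 62 mm across, 30 mm tall. Origin: centre of its underside
- presser_foot: bystander, to be left alone: small steel presser foot, 45 x 22 mm sole with an upright shank, 33 mm tall. Origin: centre of its underside
- wrench: bystander, to be left alone: steel wrench 150 mm long lying flat. Origin: middle of its length, underside
- snips: bystander, to be left alone: dark steel thread snips about 120 mm long lying flat. Origin: middle of its length, underside

How it is judged:
On the way, in this order (a step that is already met when the one before it is completed fails the run):
1. the body is seated on the nest's floor and let go (horizontal distance between tension_body and nest_floor below 0.004 m and z of tension_body in the frame of nest_floor between -0.003 and 0.003 m and angle between tension_body's own z axis and vertical below 0.07 rad and contact force between the fingers and tension_body below 0.2 N and linear speed of tension_body below 0.03 m/s), for 0.2 s.
2. the spacer is seated on the body and let go (horizontal distance between spacer and nest_floor below 0.004 m and z of spacer in the frame of nest_floor between 0.023 and 0.029 m and angle between spacer's own z axis and vertical below 0.07 rad and contact force between the fingers and spacer below 0.2 N and linear speed of spacer below 0.03 m/s), for 0.2 s.
3. the top disc is seated on the spacer and let go (horizontal distance between top_disc and nest_floor below 0.004 m and z of top_disc in the frame of nest_floor between 0.037 and 0.043 m and angle between top_disc's own z axis and vertical below 0.07 rad and contact force between the fingers and top_disc below 0.2 N and linear speed of top_disc below 0.03 m/s), for 0.2 s.
At the end, for the whole second after the job is handed in: Body, spacer and top disc stacked in the nest: each within 4 mm of its centre line, 3 mm of seated height, 4 degrees of upright, at rest, not touched by the fingers. Shutter still, at 24 to 36 mm of its 60 mm travel, pressed by the fingers with over 2 N and touched by nothing else (all of step 1 and all of step 2 and all of step 3 and value of joint shutter between 0.024 and 0.036 m and velocity of joint shutter between -0.01 and 0.01 m/s and contact force between the fingers and shutter above 2 N and contact force between each of tension_body, spacer, top_disc, oil_bottle, screwdriver, spool, needle_tin, presser_foot, wrench, snips and shutter below 0.5 N); the arm keeps its last pose, push and grip.
It fails at once if a part of the unit is dropped or thrown (moves faster than 0.6 m/s out of the fingers, a fall of about 18 mm) ((linear speed of tension_body above 0.6 m/s and contact force between the fingers and tension_body below 0.1 N) or (linear speed of spacer above 0.6 m/s and contact force between the fingers and spacer below 0.1 N) or (linear speed of top_disc above 0.6 m/s and contact force between the fingers and top_disc below 0.1 N)).
It fails at once if one of the bystanders is moved by more than 25 mm (distance of any of oil_bottle, screwdriver, spool, needle_tin, presser_foot, wrench, snips from where it was at the start of the episode above 0.025 m).
It also fails if it takes over 72 s, if anything falls off the work surface, if the arm or the gripper's body presses on something with over 40 N, if the wrist force passes 120 N, or if a joint passes its speed limit or range.

## Robot

A 7-joint arm with a two-finger parallel gripper is mounted at the origin on the work surface. World frame = base frame: x ahead of the robot, y to its left, z up, the work surface at z = 0. Lengths are in m, angles in rad, forces in N, time in s.
With the tool pointing down it reaches from about 0.425 to 0.875 m from the base axis. Payload 4.7 kg.
Tool frame: the origin (TCP) lies at the very end of the fingers, on their centre line; the grasp point (between the pads) lies 19 mm behind it (arm.grip_point_offset is the distance from the TCP to the grasp point, in m); z points along the fingers, y is the direction in which the jaws open and shut (so a half turn about z gives the same grasp; the last joint's range is limited). The gripper opens to 85 mm and grips with 20 to 120 N. Pads are 22 mm wide; open, the fingers measure 114 mm over their backs; the gripper's body (76 mm by 85 mm) begins 54 mm behind the grasp point. The pads swing forward as they close: fully open they stand 13 mm farther back than shut.
Start: joints at [-1.236, 0.321, -0.07, 1.45, 0.023, 1.371, -0.057], TCP at [0.205, 0.617, 0.231] pointing down, gripper open.
Joint ranges: [-2.86, 2.86], [-0.3, 2.09], [-1.38, 1.24], [0.06, 2.45], [-1.56, 4.7], [0.09, 2.05], [-2.69, 2.69]. Speed limits (rad/s): [2.57, 2.57, 3.14, 3.14, 3.14, 3.14, 3.14].

## Interface

Orientations are given as a rotation vector (axis times angle).
In Python, from plant import arm gives the robot as it stands.
- The arm moves only by the shell command python3 -m jog 'ROWS'. ROWS is JSON, a list of rows, each a list of 5 numbers: the opening, from 0 (shut) to 1 (fully open), then the shift along the tool's x, y, z in mm, then the turn about the tool's z in degrees. A call has 1 to 5 rows; each row is the pose to reach, as a shift and turn from the pose commanded when the call began, along the tool's axes at that moment; what a row does not reach only later rows make up. A row lasts 1/8 s, in which the tool goes at most 62.5 mm and 10.7 degrees, less where a joint would pass 70% of its speed; a pose out of reach is approached as far as the arm can. A call with a gripper value outside its range is refused whole. The fingers move at their own pace and stop on an object; the grip force is fixed at half the most. Time passes only in rows, so rows that repeat a pose let the fingers close. It gives the time, the measured TCP pose, the force and the opening at its end, in the units of the state.
- arm.get_obs(): the state, without advancing time (a new reading comes with each control period).
- arm.grab_frame(name): name is "side" or "top"; returns the picture (480x640x3 uint8, blue, green, red); there is no depth.
- arm.camera_params(name): a dict with "fx", "fy", "cx", "cy" (pixels), "rvec" (rotation vector, rad) and "tvec" (3), from world to camera coordinates, as OpenCV has them. Camera axes: x right, y down, z forward; pixel columns grow to the right and rows downward; lengths in m; the calibration is good to about 2 mm. A picture is of the moment at which its call begins. camera_params takes no time and is no camera call.
- arm.job_done(): hands the job in, once; it reports no verdict.
The state is a dict: "time": time; "joint_pos": joint angles; "joint_vel": joint speeds; "effort": joint torques, N m; "position": TCP position; "tcp_rot": TCP orientation; "ft_force": force on the tool from outside, world axes, zero at the start; "wrist_torque": the same for the moment, N m; "finger_gap": finger opening in m.
Only numpy, scipy, OpenCV 4.12 (cv2) and the standard library are available. Lean on these libraries where they do the work, as an engineer would, in place of code of your own. Each camera call takes 0.05 s, during which the arm holds its last target. There are 200 camera calls.

## Working session

There is one attempt and no reset: what is moved stays moved. The work goes in short steps, Python scripts to look and compute and a shell command to move; the robot and the scene stay as the last step left them, time stands still between calls to the robot, and variables do not carry over. Pictures are saved under pics/ and viewed, about 8 in all and at most 12, crops included, and the job is handed in when it is done.

```bash
mkdir -p pics; ls; python3 - <<'E'
from plant import arm
import cv2
for n in("top","side"):
    cv2.imwrite(f"pics/{n}0.png",arm.grab_frame(n)); print(arm.camera_params(n))
print(arm.get_obs(),arm.grip_point_offset)
E
```

```text
pics
{'fx': 550.7001519761668, 'fy': 550.7001519761668, 'cx': 323.1388733717893, 'cy': 228.7268652105337, 'rvec': array([ 2.20432491, -2.16837928,  0.08747314]), 'tvec': array([-0.02639081,  0.55812413,  1.34837245])}
{'fx': 547.4920170512324, 'fy': 547.4920170512324, 'cx': 309.57124697936706, 'cy': 233.6944939472038, 'rvec': array([ 2.21349682, -0.55962252,  0.27773519]), 'tvec': array([-0.51469573,  0.23499848,  1.06549246])}
{'time': 0.1, 'joint_pos': array([-1.23590496,  0.32176158, -0.07007798,  1.45157082,  0.02262455,
        1.37079985, -0.05688742]), 'joint_vel': array([ 0.00112724, -0.00144481,  0.00217496, -0.00401102,  0.00113836,
        0.00291598,  0.00116431]), 'effort': array([-4.28992271e-04, -4.94880295e+01, -3.84032149e-01, -3.15210450e+01,
        1.31006204e-02,  7.47822662e-03, -2.11616674e-05]), 'position': array([0.20485998, 0.61635763, 0.23031563]), 'tcp_rot': array([-5.01653244e-01, -3.10111783e+00,  2.74190784e-03]), 'ft_force': array([-0.78387735, -0.29680229,  0.02508531]), 'wrist_torque': array([0.0029384 , 0.0137868 , 0.01485125]), 'finger_gap': 0.08539282271546376} 0.0187
```

View pics/top0.png

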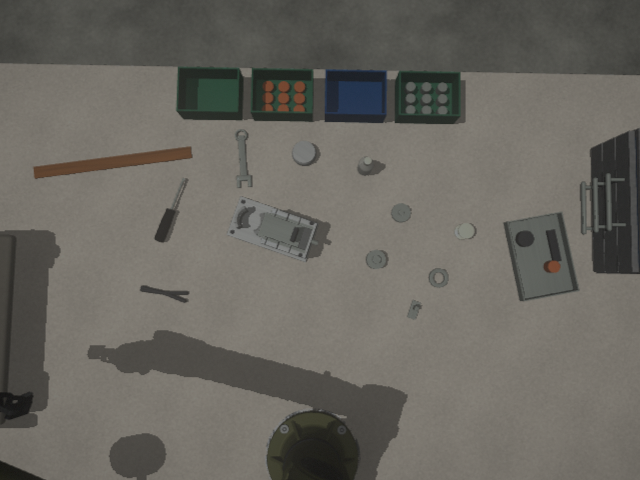

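View pics/side0.png

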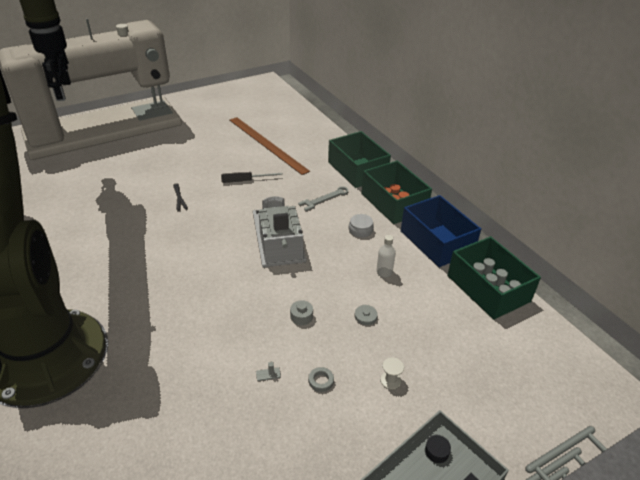

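Top view: fixture around (275,228) with the nest at the left (~(246,217)), body (376,259), disc (401,213), spacer ring (438,277). The side view agrees: body (302,312), disc (366,315), spacer (320,379).

```bash
cat > h.py <<'E'
from plant import arm
import cv2, numpy as np
def ray(n,uv):
    p=arm.camera_params(n); R,_=cv2.Rodrigues(p["rvec"]); 
    c=-R.T@p["tvec"]; d=R.T@np.array([(uv[0]-p["cx"])/p["fx"],(uv[1]-p["cy"])/p["fy"],1]); return c,d
def onz(n,uv,z):
    c,d=ray(n,uv); return c+d*(z-c[2])/d[2]
def pix(n,P):
    p=arm.camera_params(n); K=np.array([[p["fx"],0,p["cx"]],[0,p["fy"],p["cy"]],[0,0,1]])
    return cv2.projectPoints(np.float64(P).reshape(-1,3),p["rvec"],p["tvec"],K,None)[0].reshape(-1,2)
def two(a,b):  # top pixel, side pixel -> point and gap
    c1,d1=ray("top",a); c2,d2=ray("side",b)
    s=np.linalg.lstsq(np.c_[d1,-d2],c2-c1,rcond=None)[0]
    p,q=c1+s[0]*d1,c2+s[1]*d2; return (p+q)/2,np.linalg.norm(p-q)
E
python3 - <<'E'
import cv2,numpy as np
from h import *
t=cv2.imread("pics/top0.png"); s=cv2.imread("pics/side0.png")
a=cv2.resize(t[185:271,220:330],None,fx=5,fy=5,interpolation=cv2.INTER_CUBIC)
b=cv2.resize(s[185:285,240:320],None,fx=5,fy=5,interpolation=cv2.INTER_CUBIC)[:500]
im=np.zeros((600,800,3),np.uint8)
a=cv2.resize(t[190:270,222:332],None,fx=4,fy=4,interpolation=cv2.INTER_CUBIC)
b=cv2.resize(s[190:275,245:315],None,fx=4,fy=4,interpolation=cv2.INTER_CUBIC)
c=cv2.resize(t[195:295,350:480],None,fx=2.4,fy=2.4,interpolation=cv2.INTER_CUBIC)
d=cv2.resize(s[295:400,260:400],None,fx=2.4,fy=2.4,interpolation=cv2.INTER_CUBIC)
for m,(y,x) in((a,(0,0)),(b,(0,450)),(c,(350,0)),(d,(345,450))):
    h=min(m.shape[0],600-y); im[y:y+h,x:x+m.shape[1]]=m[:h,:800-x]
cv2.imwrite("pics/crop0.png",np.clip(im*1.4,0,255))
# masks: parts are darker/greener than bench (bench reddish): use saturation-like R-B
for n,I in(("top",t),("side",s)):
    d=I[...,2].astype(int)-I[...,0]
    m=((d<6)).astype(np.uint8)
    k,l,st,ce=cv2.connectedComponentsWithStats(m)
    for i in range(1,k):
        if 60<st[i,4]<6000: print(n,st[i],ce[i].round(1))
E
```

```text
top [235 129  17  59 443] [242.5 159.8]
top [292 141  25  25 482] [303.9 152.9]
top [358 160  16  15 106] [365.  168.3]
top [155 178  30  64 348] [166.5 219.9]
top [ 227  196   92   66 3476] [273.1 228.7]
top [391 203  20  19 279] [400.5 212.4]
top [ 504  212   75   89 4643] [540.3 255.8]
top [   0  237   34  188 1321] [ 12.3 370.9]
top [366 250  20  19 299] [375.6 259.1]
top [429 269  19  18 189] [438.  277.4]
top [140 286  48  17 262] [165.  292.7]
top [408 300  12  19 146] [413.6 309.4]
top [266 408  81  43 417] [306.  422.9]
top [ 281  431   71   49 1530] [319.  458.9]
top [354 439   7  24  64] [357.6 449.2]
top [  0 461  41  19 267] [ 16.1 472.3]
side [  25   15   46   86 1934] [51.4 53.1]
side [146  48  13  13 124] [151.7  54.2]
side [  0  70  11  34 120] [ 4.6 89.2]
side [151  70   9   9  63] [155.1  73.8]
side [132  87  40  33 501] [152.  107.8]
side [ 73 100  30  12 113] [ 87.  105.8]
side [  0 112  20  14 190] [  8.7 118.8]
side [174 184  13  27  94] [178.9 197.7]
side [305 188  42  22 133] [326.7 197.4]
side [ 254  197   52   70 1911] [279.2 236.4]
side [350 215  23  22 319] [360.9 226.8]
side [ 30 229  23  57 938] [ 40.  256.8]
side [356 307  21  18 169] [366.8 316.7]
side [  0 311  80  50 509] [ 45.2 343.8]
side [291 314  17  11  69] [298.7 319.5]
side [100 326   8  37  91] [104.4 344.1]
side [ 83 358  12  10  95] [ 88.2 362.6]
side [310 369  23  23 165] [321.4 381.2]
side [  0 375  93  33 216] [ 45.3 398.2]
side [  2 388  13  11 102] [  7.9 393. ]
side [ 362  411  146   69 5213] [438.7 456.1]
side [ 526  427  114   53 3211] [593.6 460.3][ WARN:0@0.634] global loadsave.cpp:1063 imwrite_ Unsupported depth image for selected encoder is fallbacked to CV_8U.
```

View pics/crop0.png

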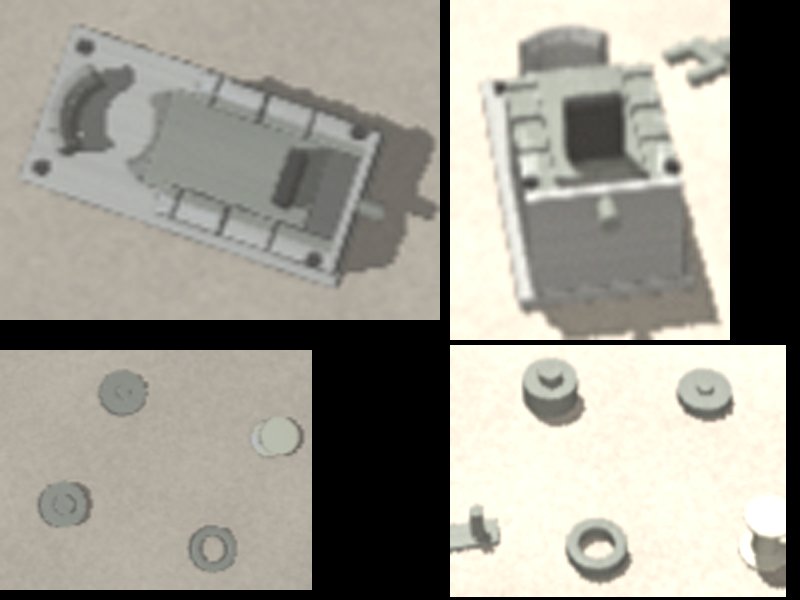

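Crop: base-plate corners at the nest end are at crop (78,27) and (22,178). Screw dots are at (85,47), (42,167), (360,132) and (314,260), the tab at (290,178), and the three parts are clear. Next I measure positions.

```bash
python3 - <<'E'
from h import *
t=cv2.imread("pics/top0.png"); s=cv2.imread("pics/side0.png")
P={}
for k,uv,h in(("body",(375.6,259.1),.026),("spacer",(438.0,277.4),.014),("disc",(400.5,212.4),.012)):
    p=onz("top",uv,h/2); P[k]=p; print(k,p.round(4),np.hypot(*p[:2]).round(3),"side pix of top centre",pix("side",[*p[:2],h]).round(1))
# side view fits of dark parts: tops
g=cv2.cvtColor(s,cv2.COLOR_BGR2GRAY)
for k,(x0,y0,x1,y1) in dict(body=(284,292,322,332),disc=(350,300,384,330),spacer=(302,362,340,396)).items():
    w=g[y0:y1,x0:x1]; th,m=cv2.threshold(w,0,1,cv2.THRESH_BINARY_INV+cv2.THRESH_OTSU)
    ys,xs=np.nonzero(m); print(k,"side bbox",xs.min()+x0,xs.max()+x0,ys.min()+y0,ys.max()+y0)
f=lambda u,v:(u/4+222-.375,v/4+190-.375)
A,B=onz("top",f(78,27),.01),onz("top",f(22,178),.01)
print("A,B",A,B,np.linalg.norm(A-B))
d=[onz("top",f(*q),z) for q,z in(((85,47),.01),((42,167),.01),((360,132),.082),((314,260),.082))]
# refine dots
G=cv2.cvtColor(t,cv2.COLOR_BGR2GRAY).astype(float)
D=[]
for q,z in(((85,47),.01),((42,167),.01),((360,132),.01),((314,260),.01)):
    u,v=f(*q); y,x=np.mgrid[round(v)-3:round(v)+4,round(u)-3:round(u)+4]; w=G[y,x]; w=np.clip(np.median(w)-15-w,0,None)
    c=((w*x).sum()/w.sum(),(w*y).sum()/w.sum()); D.append([onz("top",c,zz) for zz in(.01,.082)]); print("dot",np.round(c,2),(u,v))
D=np.array(D)
print("nest dots",D[:2,0],np.linalg.norm(D[0,0]-D[1,0]));
for j in(0,1):
    m1=D[:2,0].mean(0);m2=D[2:,j].mean(0);y=(m1-m2)[:2]; print("far pair z",j,D[2:,j].round(4),np.linalg.norm(D[2,j]-D[3,j]),"len",np.linalg.norm(y),"yaw deg",np.degrees(np.arctan2(-y[0],y[1])))
AB=(A-B)[:2]; print("yaw AB",np.degrees(np.arctan2(AB[1],AB[0])))
# contour of fixture mask, edges
dd=t[...,2].astype(int)-t[...,0]; m=(dd<6).astype(np.uint8)
c=max(cv2.findContours(m[190:270,222:332],cv2.RETR_EXTERNAL,cv2.CHAIN_APPROX_NONE)[0],key=cv2.contourArea)
print("rect",cv2.minAreaRect(c))
E
```

```text
body [ 0.4854 -0.1492  0.013 ] 0.508 side pix of top centre [[301.3 308.3]]
spacer [ 0.4424 -0.3062  0.007 ] 0.538 side pix of top centre [[320.6 376.4]]
disc [ 0.6041 -0.2116  0.006 ] 0.64 side pix of top centre [[365.6 312.5]]
body side bbox 290 315 305 328
disc side bbox 354 378 305 326
spacer side bbox 308 335 370 394
A,B [0.63739975 0.19023907 0.01      ] [0.54174039 0.22262936 0.01      ] 0.10099428046169198
dot [242.8  201.33] (242.875, 201.375)
dot [231.93 231.45] (232.125, 231.375)
dot [311.09 222.91] (311.625, 222.625)
dot [299.83 254.7 ] (300.125, 254.625)
nest dots [[0.62492758 0.18570175 0.01      ]
 [0.54864025 0.2108198  0.01      ]] 0.08031608520452807
far pair z 0 [[0.5734 0.0132 0.01  ]
 [0.4933 0.0399 0.01  ]] 0.08442455349989894 len 0.17986177014607233 yaw deg -17.28428365609577
far pair z 1 [[0.5673 0.012  0.082 ]
 [0.4914 0.0372 0.082 ]] 0.08000739363728852 len 0.1829042772293889 yaw deg -18.30079386784261
yaw AB -18.706116221807285
rect ((53.0582275390625, 39.447139739990234), (89.39822387695312, 41.53687286376953), 18.71173858642578)
```

```bash
python3 - <<'E'
from h import *
t=cv2.imread("pics/top0.png"); G=cv2.cvtColor(t,cv2.COLOR_BGR2GRAY).astype(np.float32)
yaw=np.radians(-18.3); X=np.array([np.cos(yaw),np.sin(yaw),0]);Y=np.array([-np.sin(yaw),np.cos(yaw),0])
O=np.array([.58678,.19826,0])-.04*Y; print("O guess",O)
def prof(x,ys,z,w=.005):
    r=0
    for dx in np.linspace(-w,w,7):
        p=pix("top",[O+(x+dx)*X+y*Y+[0,0,z] for y in ys]).astype(np.float32)
        r=r+cv2.remap(G,p[:,0].copy(),p[:,1].copy(),cv2.INTER_CUBIC).ravel()/7
    return r
def show(n,x,a,b,z,w=.005):
    ys=np.arange(a,b,.0015); r=prof(x,ys,z,w); print(n); print(' '.join(f"{y*1e3:.0f}:{v:.0f}" for y,v in zip(ys,r)))
show("rail +",.035,-.165,-.04,.082); show("rail -",-.035,-.165,-.04,.082)
show("end base x=0",0,.03,.062,.010,.02)
show("end base x=.03",.03,.03,.062,.01,.006)
show("shutter edge z74",0,-.05,-.015,.074,.015)
show("tab z116",0,-.135,-.095,.116,.01)
E
```

```text
O guess [0.5742203  0.16028298 0.        ]
rail +
-165:79 -164:80 -162:78 -160:74 -159:69 -158:66 -156:83 -154:110 -153:124 -152:126 -150:119 -148:110 -147:101 -146:94 -144:91 -142:90 -141:91 -139:98 -138:108 -136:115 -135:119 -133:120 -132:120 -130:119 -129:119 -127:120 -126:120 -124:119 -123:118 -121:118 -120:120 -118:121 -117:107 -115:87 -114:88 -112:105 -111:117 -109:121 -108:120 -106:119 -105:118 -103:118 -102:119 -100:119 -99:119 -97:119 -96:120 -94:121 -93:121 -91:121 -90:121 -88:118 -87:99 -85:76 -84:77 -82:99 -81:115 -79:121 -78:122 -76:122 -75:122 -73:121 -72:121 -70:122 -69:122 -67:122 -66:122 -64:122 -63:122 -61:122 -60:122 -58:120 -57:106 -55:89 -54:91 -52:109 -51:121 -49:124 -48:123 -46:123 -45:120 -43:117 -42:120 -40:124
rail -
-165:82 -164:80 -162:76 -160:72 -159:66 -158:66 -156:88 -154:113 -153:124 -152:126 -150:122 -148:112 -147:99 -146:89 -144:85 -142:85 -141:87 -139:98 -138:111 -136:118 -135:120 -133:120 -132:119 -130:120 -129:120 -127:121 -126:120 -124:120 -123:120 -121:120 -120:122 -118:119 -117:101 -115:84 -114:92 -112:111 -111:120 -109:121 -108:120 -106:120 -1
[... 414 characters left out ...]
111 44:117 45:120 47:122 48:126 50:125 51:119 53:117 54:120 56:123 57:125 59:125 60:124 62:125
end base x=.03
30:103 32:106 33:110 34:113 36:113 38:113 39:115 41:117 42:119 44:121 45:123 47:125 48:127 50:125 51:122 53:121 54:123 56:126 57:126 59:125 60:125 62:125
shutter edge z74
-50:105 -48:105 -47:105 -46:105 -44:105 -42:105 -41:105 -39:104 -38:104 -36:104 -35:104 -33:105 -32:104 -30:98 -29:96 -27:99 -26:106 -24:113 -23:120 -21:124 -20:127 -18:127 -17:128 -15:128
tab z116
-135:79 -134:76 -132:73 -130:71 -129:70 -128:70 -126:71 -124:70 -123:64 -122:55 -120:52 -118:55 -117:59 -115:60 -114:60 -112:60 -111:68 -109:86 -108:100 -106:105 -105:106 -103:105 -102:105 -100:106 -99:106 -97:105 -96:105
```

```bash
cat >> h.py <<'E'
yaw=np.radians(-18.3); X=np.array([np.cos(yaw),np.sin(yaw),0]);Y=np.array([-np.sin(yaw),np.cos(yaw),0])
O=np.array([.57491,.16237,0])
def delta(p,az=None):
    """mm in tool axes to world p, and turn (deg about tool z) to bring tool x to azimuth az"""
    from scipy.spatial.transform import Rotation as Q
    o=arm.get_obs(); R=Q.from_rotvec(o["tcp_rot"]).as_matrix(); s=R.T@(np.array(p)-o["position"])*1e3
    a=np.degrees(np.arctan2(R[1,0],R[0,0])); tr=None if az is None else -(((az-a)+180)%360-180)
    print("t",round(o["time"],2),"at",o["position"].round(4),"az",a.round(1),"tilt",np.degrees(np.arccos(-R[2,2])).round(2),"| shift",s.round(1),"turn",tr and round(tr,1),"F",o["ft_force"].round(1),"gap",round(o["finger_gap"],4))
E
python3 - <<'E'
from h import *
for a,b in(((231.93,231.45),(257.1,211.6)),((299.83,254.7),(264.6,235.4)),((311.09,222.91),(300.1,231.1))):
    p,g=two(a,b); q=p-O; print(p.round(4),"gap",g.round(4),"fixture",(q@X).round(4),(q@Y).round(4))
for k,p in dict(body=(.4854,-.1492),spacer=(.4424,-.3062),disc=(.6041,-.2116)).items(): delta([*p,.06],71.7)
E
```

```text
[0.5486 0.2109 0.0096] gap 0.0001 fixture -0.0402 0.0378
[0.4915 0.0372 0.0816] gap 0.0002 fixture -0.0399 -0.145
[0.5675 0.0118 0.0832] gap 0.0006 fixture 0.0402 -0.1453
t 0.1 at [0.2049 0.6164 0.2303] az 161.6 tilt 0.1 | shift [-507.6 -637.8  171.5] turn 89.9 F [-0.8 -0.3  0. ] gap 0.0854
t 0.1 at [0.2049 0.6164 0.2303] az 161.6 tilt 0.1 | shift [-516.3 -800.3  171.8] turn 89.9 F [-0.8 -0.3  0. ] gap 0.0854
t 0.1 at [0.2049 0.6164 0.2303] az 161.6 tilt 0.1 | shift [-639.9 -659.6  171.5] turn 89.9 F [-0.8 -0.3  0. ] gap 0.0854
```

```bash
python3 -m jog '[[1,-54,-29,0,10],[1,-108,-58,0,20],[1,-162,-87,0,30],[1,-216,-116,0,40],[1,-270,-146,0,50]]'; python3 -c "
from h import *
delta([.4854,-.1492,.15],71.7)"
```

```text
time: 0.72
position: [0.4161, 0.3914, 0.231]
tcp_rot: [-1.773, -2.594, 0.0]
ft_force: [-0.2, 1.9, -0.1]
finger_gap: 0.0856
t 0.72 at [0.4161 0.3914 0.231 ] az 111.3 tilt 0.01 | shift [-528.8 -131.9   81.1] turn 39.6 F [-0.2  1.9 -0.1] gap 0.0856
```

```bash
python3 -m jog '[[1,-60,-15,0,9],[1,-120,-30,0,18],[1,-180,-45,0,27],[1,-240,-60,0,36],[1,-300,-75,0,39.6]]' >/dev/null; python3 -c "
from h import *
delta([.4854,-.1492,.10],71.7)"
```

```text
t 1.35 at [0.4558 0.0846 0.2311] az 71.9 tilt 0.02 | shift [-213.   100.9  131.1] turn 0.2 F [ 0.3 -0.2  0.1] gap 0.0856
```

```bash
python3 -m jog '[[1,-53,25,0,0],[1,-106,50,0,0],[1,-160,75,20,0.2],[1,-213,101,60,0.2],[1,-213,101,120,0.2]]' >/dev/null; python3 -c "
from h import *
cv2.imwrite('pics/t1.png',cv2.resize(arm.grab_frame('top')[200:320,320:480],None,fx=3,fy=3));cv2.imwrite('pics/s1.png',cv2.resize(arm.grab_frame('side')[180:380,220:420],None,fx=3,fy=3))
delta([.4854,-.1492,.10],71.7)"
```

```text
t 2.08 at [ 0.4808 -0.1475  0.1086] az 71.6 tilt 0.7 | shift [-0.2  5.   8.6] turn -0.1 F [-1.1  0.7 -0.5] gap 0.0855
```

View pics/s1.png

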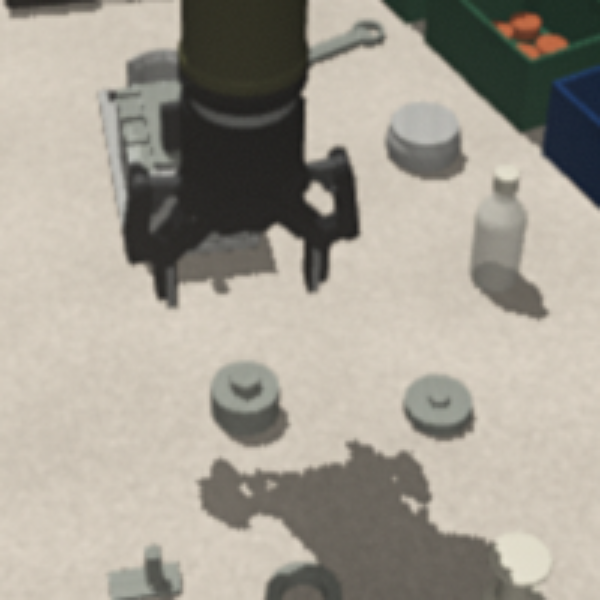

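Gripper hangs over the body (side crop: body (245,395), disc (438,400), finger tips (170,303) and (314,290)); still settling. Now checking the tip height and descending.

```bash
python3 -m jog '[[1,0,0,0,0],[1,0,0,0,0]]'>/dev/null; python3 -c "
from h import *
o=arm.get_obs()['position'];ty=np.array([.949,-.314,0])
for s in(-1,1):
  for z in (0,.006,.013): print(s,z,((pix('side',np.array([.4808,-.1475,.1086])+s*.048*ty+[0,0,z])-[220,180])*3).round(0))
delta([.4854,-.1492,.03],71.7)"
```

```text
-1 0 [[164. 309.]]
-1 0.006 [[164. 302.]]
-1 0.013 [[164. 295.]]
1 0 [[309. 291.]]
1 0.006 [[309. 285.]]
1 0.013 [[309. 277.]]
t 2.33 at [ 0.4882 -0.1462  0.1166] az 71.9 tilt 0.24 | shift [-3.9 -2.  86.6] turn 0.2 F [-0.5 -0.5 -0.3] gap 0.0856
```

```bash
python3 -m jog '[[1,0,0,0,0],[1,0,0,0,0]]'>/dev/null; python3 -c "
from h import *
delta([.4854,-.1492,.03],71.7)"
```

```text
t 2.58 at [ 0.487  -0.1464  0.1154] az 71.9 tilt 0.13 | shift [-3.3 -0.9 85.4] turn 0.2 F [0.4 0.4 0. ] gap 0.0854
```

```bash
python3 -m jog '[[1,-3.3,-0.9,40,-0.2],[1,-3.3,-0.9,80,-0.2],[1,-3.3,-0.9,98,-0.2],[1,-3.3,-0.9,106,-0.2],[1,-3.3,-0.9,106,-0.2]]'>/dev/null;python3 -m jog '[[1,0,0,0,0],[1,0,0,0,0]]'; python3 -c "
from h import *
delta([.4854,-.1492,.002],71.7)"
```

```text
time: 3.45
position: [0.4852, -0.1497, 0.0092]
tcp_rot: [2.54, 1.847, 0.003]
ft_force: [-0.1, -0.0, 0.1]
finger_gap: 0.0852
t 3.45 at [ 0.4852 -0.1497  0.0092] az 72.0 tilt 0.11 | shift [0.5 0.  7.2] turn 0.3 F [-0.1 -0.   0.1] gap 0.0852
```

```bash
python3 -m jog '[[1,0,0,5,-0.3],[0.65,0,0,5,-0.3],[0.4,0,0,5,-0.3],[0,0,0,5,-0.3],[0,0,0,5,-0.3]]';python3 -m jog '[[0,0,0,0,0],[0,0,0,0,0],[0,0,0,0,0]]'; python3 -c "
from h import *
cv2.imwrite('pics/s2.png',cv2.resize(arm.grab_frame('side')[230:350,240:370],None,fx=5,fy=5))"
```

```text
time: 4.08
position: [0.4848, -0.1498, 0.0038]
tcp_rot: [2.536, 1.853, 0.001]
ft_force: [-1.4, 0.2, 5.9]
finger_gap: 0.0456
time: 4.45
position: [0.4848, -0.1498, 0.0038]
tcp_rot: [2.536, 1.853, 0.001]
ft_force: [-1.5, 0.7, 5.8]
finger_gap: 0.045
```

View pics/s2.png

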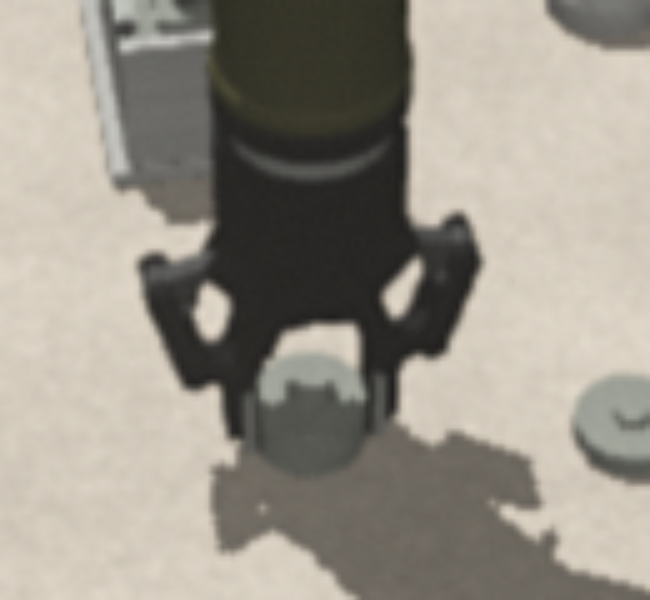

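Gripped the body between the pads (crop (310,415)), upright. Lift and carry.

```bash
python3 -m jog '[[0,0,0,-20,0],[0,0,0,-60,0],[0,0,0,-110,0],[0,0,0,-145,0],[0,0,0,-160,0]]' >/dev/null; python3 -m jog '[[0,30,-1,0,0],[0,80,-3,0,0],[0,135,-5,0,0],[0,190,-7,0,0],[0,245,-9,0,0]]'>/dev/null;  python3 -m jog '[[0,45,-2,0,0],[0,67,-3,0,0],[0,77,-3,0,0],[0,77,-3,0,0],[0,77,-3,0,0]]'>/dev/null; python3 -m jog '[[0,0,0,0,0],[0,0,0,0,0],[0,0,0,0,0]]'>/dev/null;python3 -c "
from h import *
delta(O-.0007*Y+[0,0,.09],71.7)"
```

```text
t 6.75 at [0.5708 0.1605 0.1635] az 72.3 tilt 0.02 | shift [ 2.3  3.4 73.5] turn 0.6 F [ 0.3  0.4 -2.6] gap 0.0453
```

```bash
python3 -m jog '[[0,2.3,3.4,20,0.6],[0,2.3,3.4,50,0.6],[0,2.3,3.4,70,0.6],[0,2.3,3.4,73,0.6],[0,2.3,3.4,73,0.6]]'>/dev/null; python3 -m jog '[[0,0,0,0,0],[0,0,0,0,0],[0,0,0,0,0]]'>/dev/null;python3 -c "
from h import *
delta(O-.0007*Y+[0,0,.07],71.7)
a=arm.grab_frame('side')[150:270,220:350];cv2.imwrite('pics/s3.png',cv2.resize(a,None,fx=5,fy=5))
a=arm.grab_frame('top');cv2.imwrite('pics/t3.png',a)
print(pix('side',[O+[0,0,.09-.004+.013],O+[0,0,.06]])-[220,150])"
```

```text
t 7.75 at [0.575  0.1621 0.0909] az 71.7 tilt 0.06 | shift [-0.5 -0.2 20.9] turn 0.0 F [-0.4  0.3 -2.5] gap 0.045
[[53.55679047 40.09375825]
 [54.03134623 53.01640546]]
```

View pics/s3.png

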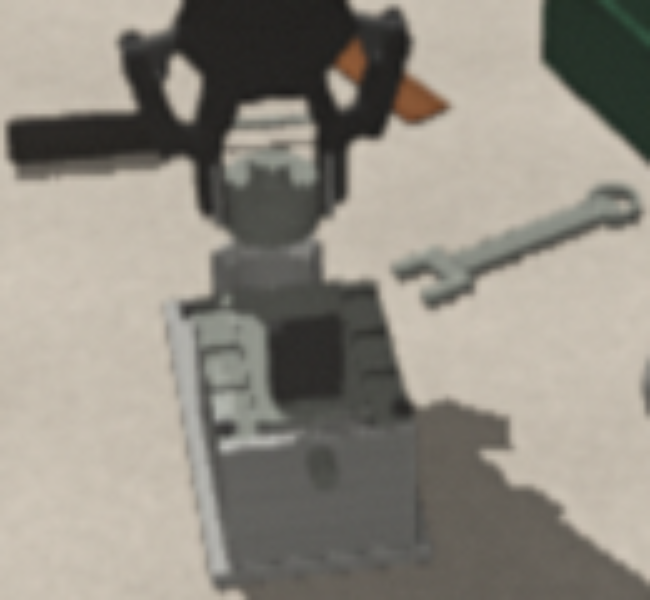

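Body hangs over the nest at crop (268,205), i.e. (53.6,41) against the predicted (53.6,40.1): aligned. Lower it, watching the force.

```bash
python3 -m jog '[[0,-0.5,0,15,0],[0,-0.5,0,30,0],[0,-0.5,0,45,0],[0,-0.5,0,60,0],[0,-0.5,0,65,0]]'; python3 -m jog '[[0,0,0,2,0],[0,0,0,4,0],[0,0,0,6,0],[0,0,0,8,0],[0,0,0,8,0]]'; python3 -m jog '[[0,0,0,1,0],[0,0,0,2,0],[0,0,0,2.5,0],[0,0,0,2.5,0],[0,0,0,2.5,0]]';python3 -c "
from h import *
delta(O-.0007*Y+[0,0,.014],71.7)"
```

```text
time: 8.48
position: [0.5736, 0.1611, 0.0236]
tcp_rot: [-2.546, -1.84, 0.004]
ft_force: [0.5, -0.2, -2.3]
finger_gap: 0.0453
time: 9.1
position: [0.5745, 0.1615, 0.0173]
tcp_rot: [-2.546, -1.84, 0.0]
ft_force: [-0.1, 0.4, -1.1]
finger_gap: 0.0451
time: 9.72
position: [0.5746, 0.1615, 0.0149]
tcp_rot: [2.546, 1.84, 0.0]
ft_force: [-0.7, 0.0, -3.1]
finger_gap: 0.0451
t 9.72 at [0.5746 0.1615 0.0149] az 71.7 tilt 0.01 | shift [0.3 0.  0.9] turn 0.0 F [-0.7  0.  -3.1] gap 0.0451
```

```bash
python3 -m jog '[[0,0,0,0.8,0],[0,0,0,0.8,0],[0.6,0,0,0.8,0],[0.8,0,0,0.8,0],[1,0,0,0.8,0]]'; python3 -m jog '[[1,0,0,0,0],[1,0,0,0,0],[1,0,0,-20,0],[1,0,0,-70,0],[1,0,0,-130,0]]'; python3 -c "
from h import *
delta([.4424,-.3062,.15],71.7)
t=arm.grab_frame('top');cv2.imwrite('pics/t4.png',t)"
```

```text
time: 10.35
position: [0.5748, 0.1616, 0.0143]
tcp_rot: [2.546, 1.84, 0.001]
ft_force: [0.8, -0.0, 0.7]
finger_gap: 0.0838
time: 10.98
position: [0.574, 0.1612, 0.146]
tcp_rot: [-2.546, -1.84, 0.002]
ft_force: [0.8, 0.2, 1.1]
finger_gap: 0.0853
t 10.97 at [0.574  0.1612 0.146 ] az 71.7 tilt 0.06 | shift [-485.    21.8   -3.7] turn 0.0 F [0.8 0.2 1.1] gap 0.0853
```

```bash
python3 -m jog '[[1,-50,2,-10,0],[1,-110,5,-10,0],[1,-170,8,-10,0],[1,-230,11,-10,0],[1,-290,13,-10,0]]' >/dev/null; python3 -m jog '[[1,-60,3,0,0],[1,-120,5,0,0],[0.8,-165,7,0,0],[0.8,-190,8,0,0],[0.8,-195,9,0,0]]'>/dev/null;  python3 -m jog '[[0.8,0,0,20,0],[0.8,0,0,40,0],[0.8,0,0,50,0],[0.8,0,0,50,0],[0.8,0,0,50,0]]'>/dev/null;python3 -c "
from h import *
delta([.4424,-.3062,.05],71.7)
t=cv2.imread('pics/t4.png');s=arm.grab_frame('side')
a=cv2.resize(t[185:271,220:330],None,fx=5,fy=5,interpolation=cv2.INTER_CUBIC)
b=cv2.resize(s[190:290,240:320],None,fx=3,fy=3,interpolation=cv2.INTER_CUBIC)
im=np.zeros((430,800,3),np.uint8);im[:430,:550]=a;im[:300,555:795]=b;cv2.imwrite('pics/c4.png',im)
print(pix('side',O+[0,0,.046])-[240,190])"
```

```text
t 12.9 at [ 0.4437 -0.3061  0.1045] az 71.7 tilt 0.05 | shift [-0.5 -1.3 54.5] turn 0.0 F [-0.1 -0.3 -0.2] gap 0.0685
[[34.19743835 17.53926656]]
```

View pics/c4.png

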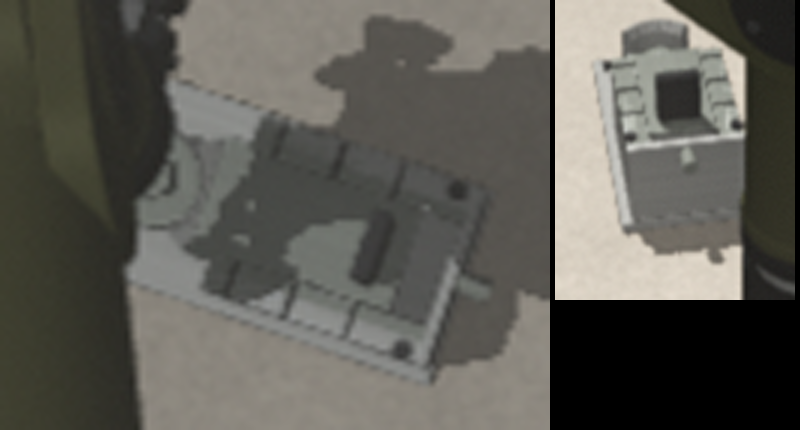

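The arm hides half the nest in the top view (body edge visible at (200,185)), and in the side view the body is hidden below the wall. The top camera should be clear now. I'll descend on the spacer and grab a top crop at the same time.

```bash
python3 -m jog '[[0.8,-0.5,-1.3,30,0],[0.8,-0.5,-1.3,60,0],[0.8,-0.5,-1.3,85,0],[0.8,-0.5,-1.3,98,0],[0.8,-0.5,-1.3,98,0]]' >/dev/null; python3 -m jog '[[0.8,0,0,0,0],[0.8,0,0,0,0]]' >/dev/null;python3 -c "
from h import *
delta([.4424,-.3062,.001],71.7)
t=arm.grab_frame('top');cv2.imwrite('pics/t5.png',t)
p=pix('top',[O+[0,0,.036],O+[0,0,.046]]);print(p)
a=cv2.resize(t[195:241,222:272],None,fx=10,fy=10,interpolation=cv2.INTER_CUBIC)
cv2.imwrite('pics/c5.png',a);print((p-[222,195]+.5)*10)"
```

```text
t 13.82 at [ 0.4427 -0.3064  0.007 ] az 71.7 tilt 0.11 | shift [ 0.1 -0.3  6. ] turn 0.0 F [0.  0.4 0.4] gap 0.0683
[[250.27087713 220.39272243]
 [249.75671738 220.02767765]]
[[287.70877129 258.92722435]
 [282.56717378 255.27677649]]
```

View pics/c5.png

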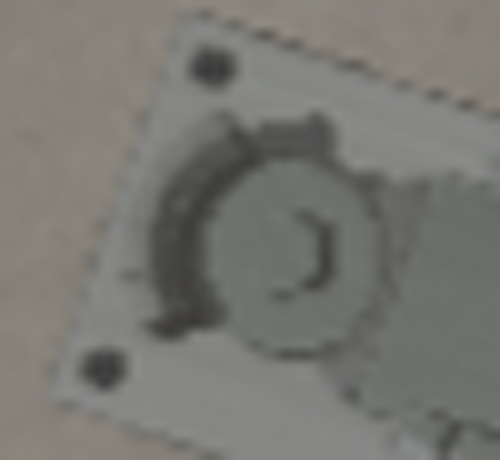

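Body sits in the nest: its disc shows at crop (~285,255), against the predicted (288,259), with the boss inside, so it is seated and central within about 1 mm. Now grip the spacer.

```bash
python3 -m jog '[[0.8,0,-0.3,3,0],[0.8,0,-0.3,5.5,0],[0.6,0,-0.3,5.5,0],[0.3,0,-0.3,5.5,0],[0,0,-0.3,5.5,0]]' >/dev/null; python3 -m jog '[[0,0,0,0,0],[0,0,0,0,0],[0,0,0,0,0]]';python3 -m jog '[[0,0,0,-20,0],[0,0,0,-60,0],[0,0,0,-110,0],[0,0,0,-145,0],[0,0,0,-160,0]]' >/dev/null; python3 -m jog '[[0,20,0,0,0],[0,20,0,0,0]]';python3 -c "
from h import *
delta(O+[0,0,.16],71.7)
s=arm.grab_frame('side');cv2.imwrite('pics/s6.png',s)
print(pix('side',arm.get_obs()['position']))"
```

```text
time: 14.88
position: [0.4416, -0.3059, 0.0009]
tcp_rot: [-2.546, -1.84, -0.001]
ft_force: [-1.8, 1.4, 6.0]
finger_gap: 0.0453
time: 15.75
position: [0.4482, -0.2852, 0.16]
tcp_rot: [-2.542, -1.843, -0.001]
ft_force: [-0.4, 0.5, -0.6]
finger_gap: 0.0452
t 15.75 at [ 0.4482 -0.2852  0.16  ] az 71.9 tilt 0.09 | shift [464.8 -18.7   0.5] turn 0.2 F [-0.4  0.5 -0.6] gap 0.0452
[[319.67287629 315.60148921]]
```

```bash
python3 -m jog '[[0,40,-2,0,0.2],[0,95,-4,0,0.2],[0,155,-6,0,0.2],[0,215,-8,0,0.2],[0,275,-11,0,0.2]]' >/dev/null; python3 -m jog '[[0,60,-2,0,0],[0,120,-5,0,0],[0,165,-7,0,0],[0,185,-8,0,0],[0,190,-8,0,0]]'>/dev/null;  python3 -m jog '[[0,0,0,20,0],[0,0,0,50,0],[0,0,0,70,0],[0,0,0,70,0],[0,0,0,70,0]]'>/dev/null; python3 -m jog '[[0,0,0,0,0],[0,0,0,0,0]]'>/dev/null;python3 -c "
from h import *
delta(O+[0,0,.037],71.7)"
```

```text
t 17.93 at [0.5769 0.1606 0.0914] az 71.5 tilt 0.09 | shift [ 1.  -2.5 54.4] turn -0.2 F [ 0.1 -0.2 -1.1] gap 0.0454
```

```bash
python3 -m jog '[[0,1,-2.5,0,-0.2],[0,1,-2.5,0,-0.2],[0,1,-2.5,15,-0.2],[0,1,-2.5,25,-0.2],[0,1,-2.5,25,-0.2]]' ; python3 -c "
from h import *
delta(O+[0,0,.037],71.7)"
```

```text
time: 18.55
position: [0.5731, 0.1617, 0.0638]
tcp_rot: [-2.546, -1.84, 0.005]
ft_force: [0.1, 0.4, 0.4]
finger_gap: 0.0451
t 18.55 at [0.5731 0.1617 0.0638] az 71.7 tilt 0.18 | shift [ 1.3  1.6 26.8] turn 0.0 F [0.1 0.4 0.4] gap 0.0451
```

```bash
python3 -m jog '[[0,0,0,0,0],[0,0,0,0,0],[0,0,0,0,0]]'>/dev/null; python3 -c "
from h import *
delta(O+[0,0,.037],71.7)"
```

```text
t 18.93 at [0.5745 0.1622 0.0659] az 71.7 tilt 0.04 | shift [ 0.3  0.3 28.9] turn 0.0 F [ 0.6  1.  -1. ] gap 0.0455
```

```bash
python3 -m jog '[[0,0.3,0.3,7,0],[0,0.3,0.3,14,0],[0,0.3,0.3,20,0],[0,0.3,0.3,24,0],[0,0.3,0.3,25,0]]'; python3 -m jog '[[0,0,0,1,0],[0,0,0,2,0],[0,0,0,3,0],[0,0,0,3,0],[0,0,0,3,0]]';python3 -c "
from h import *
delta(O+[0,0,.037],71.7)"
```

```text
time: 19.55
position: [0.5745, 0.1622, 0.0401]
tcp_rot: [-2.546, -1.84, 0.001]
ft_force: [0.2, -0.2, -1.1]
finger_gap: 0.0453
time: 20.18
position: [0.5747, 0.1624, 0.0376]
tcp_rot: [2.546, 1.84, 0.0]
ft_force: [-0.7, -0.6, -1.0]
finger_gap: 0.0455
t 20.18 at [0.5747 0.1624 0.0376] az 71.7 tilt 0.01 | shift [0.1 0.2 0.6] turn 0.0 F [-0.7 -0.6 -1. ] gap 0.0455
```

```bash
python3 -m jog '[[0,0,0,0.7,0],[0,0,0,0.7,0],[0.6,0,0,0.7,0],[0.8,0,0,0.7,0],[1,0,0,0.7,0]]'; python3 -m jog '[[1,0,0,0,0],[1,0,0,-5,0],[1,0,0,-30,0],[1,0,0,-75,0],[1,0,0,-125,0]]'>/dev/null;python3 -m jog '[[1,-45,20,0,0],[1,-100,42,0,0],[1,-155,65,0,0],[1,-210,88,0,0],[1,-265,111,0,0]]'>/dev/null; python3 -m jog '[[1,-50,21,0,0],[1,-75,32,0,0],[0.8,-81,34,30,0],[0.8,-81,34,70,0],[0.8,-81,34,70,0]]'>/dev/null; python3 -m jog '[[0.8,0,0,0,0],[0.8,0,0,0,0],[0.8,0,0,0,0]]'>/dev/null; python3 -c "
from h import *
delta([.6041,-.2116,.007],71.7)
t=arm.grab_frame('top');cv2.imwrite('pics/t7.png',t)
s=arm.grab_frame('side');cv2.imwrite('pics/s7.png',s)
a=cv2.resize(t[195:241,222:272],None,fx=8,fy=8,interpolation=cv2.INTER_CUBIC)
b=cv2.resize(s[190:236,245:295],None,fx=8,fy=8,interpolation=cv2.INTER_CUBIC)
cv2.imwrite('pics/c7.png',np.hstack([a,b]))
print((pix('top',O+[0,0,.05])-[222,195]+.5)*8,(pix('side',O+[0,0,.05])-[245,190]+.5)*8)"
```

```text
time: 20.8
position: [0.5747, 0.1623, 0.0369]
tcp_rot: [2.546, 1.84, 0.0]
ft_force: [-0.7, -0.6, 0.3]
finger_gap: 0.0836
t 23.05 at [ 0.6047 -0.2118  0.0933] az 71.7 tilt 0.14 | shift [ 0.  -0.8 86.3] turn 0.0 F [-1.1 -0.1  0.3] gap 0.0684
[[224.39128895 203.04110957]] [[237.20166282 134.02504804]]
```

View pics/c7.png

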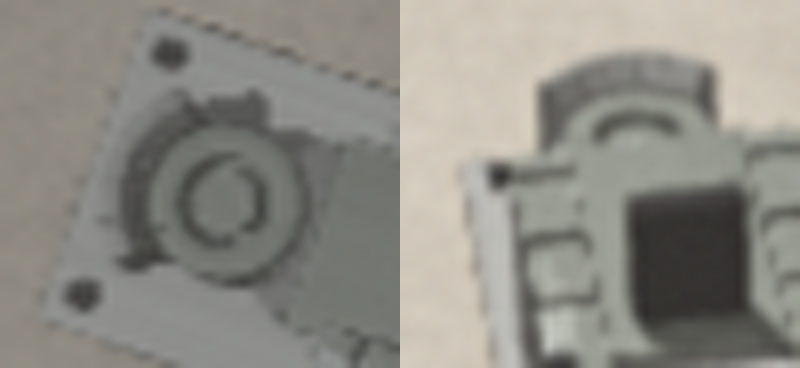

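Spacer sits flat around the boss, centre at crop (229,204), predicted (224,203): about 1 mm, inside the pocket. Now the disc.

```bash
python3 -m jog '[[0.8,0,-0.8,25,0],[0.8,0,-0.8,50,0],[0.8,0,-0.8,72,0],[0.8,0,-0.8,85,0],[0.8,0,-0.8,86,0]]' >/dev/null; python3 -m jog '[[0.8,0,0,0,0],[0.8,0,0,0,0]]' >/dev/null;python3 -c "
from h import *
delta([.6041,-.2116,.001],71.7)"
```

```text
t 24.02 at [ 0.6038 -0.2117  0.0068] az 71.7 tilt 0.1 | shift [0.2 0.2 5.8] turn 0.0 F [ 0.5 -0.5  1. ] gap 0.0686
```

```bash
python3 -m jog '[[0.8,0.2,0.2,3,0],[0.8,0.2,0.2,5.8,0],[0.6,0.2,0.2,5.8,0],[0.3,0.2,0.2,5.8,0],[0,0.2,0.2,5.8,0]]' >/dev/null; python3 -m jog '[[0,0,0,0,0],[0,0,0,0,0],[0,0,0,0,0]]';python3 -m jog '[[0,0,0,-20,0],[0,0,0,-60,0],[0,0,0,-110,0],[0,0,0,-145,0],[0,0,0,-160,0]]' >/dev/null; python3 -m jog '[[0,20,0,0,0],[0,20,0,0,0]]';python3 -c "
from h import *
delta(O+[0,0,.16],71.7)"
```

```text
time: 25.02
position: [0.6036, -0.2115, 0.0004]
tcp_rot: [2.546, 1.84, 0.001]
ft_force: [-0.9, -0.3, 5.8]
finger_gap: 0.0447
time: 25.9
position: [0.6099, -0.188, 0.1578]
tcp_rot: [-2.539, -1.844, 0.001]
ft_force: [-0.2, 1.0, -1.8]
finger_gap: 0.0445
t 25.9 at [ 0.6099 -0.188   0.1578] az 72.0 tilt 0.22 | shift [ 322.4 -141.6   -1.1] turn 0.3 F [-0.2  1.  -1.8] gap 0.0445
```

```bash
python3 -m jog '[[0,35,-16,0,0.2],[0,85,-38,0,0.2],[0,140,-62,0,0.2],[0,195,-86,0,0.2],[0,250,-110,0,0.2]]' >/dev/null; python3 -m jog '[[0,40,-17,0,0],[0,63,-27,0,0],[0,72,-31,10,0],[0,72,-31,40,0],[0,72,-31,60,0]]'>/dev/null;  python3 -m jog '[[0,0,0,0,0],[0,0,0,0,0],[0,0,0,0,0],[0,0,0,0,0]]'>/dev/null;python3 -c "
from h import *
delta(O+[0,0,.0505],71.7)"
```

```text
t 27.65 at [0.5775 0.1578 0.1009] az 71.5 tilt 0.09 | shift [ 3.5 -4.  50.4] turn -0.2 F [-0.   1.3 -1.1] gap 0.0444
```

```bash
python3 -m jog '[[0,3.5,-4,0,-0.2],[0,3.5,-4,8,-0.2],[0,3.5,-4,20,-0.2],[0,3.5,-4,25,-0.2],[0,3.5,-4,25,-0.2]]' >/dev/null; python3 -m jog '[[0,0,0,0,0],[0,0,0,0,0],[0,0,0,0,0]]'>/dev/null;python3 -c "
from h import *
delta(O+[0,0,.0505],71.7)"
```

```text
t 28.65 at [0.5745 0.1623 0.0753] az 71.7 tilt 0.03 | shift [ 0.2  0.4 24.8] turn 0.0 F [-0.9 -0.4 -1.1] gap 0.045
```

```bash
python3 -m jog '[[0,0.2,0.4,6,0],[0,0.2,0.4,12,0],[0,0.2,0.4,17,0],[0,0.2,0.4,20,0],[0,0.2,0.4,21,0]]' >/dev/null; python3 -m jog '[[0,0,0,1,0],[0,0,0,2,0],[0,0,0,3,0],[0,0,0,3,0],[0,0,0,3,0]]';python3 -c "
from h import *
delta(O+[0,0,.0505],71.7)"
```

```text
time: 29.9
position: [0.5748, 0.1623, 0.0511]
tcp_rot: [-2.546, -1.84, -0.0]
ft_force: [-0.0, 1.0, -0.8]
finger_gap: 0.0447
t 29.9 at [0.5748 0.1623 0.0511] az 71.7 tilt 0.01 | shift [0.1 0.1 0.6] turn 0.0 F [-0.   1.  -0.8] gap 0.0447
```

```bash
python3 -m jog '[[0,0,0,0.6,0],[0,0,0,0.6,0],[0.6,0,0,0.6,0],[0.8,0,0,0.6,0],[1,0,0,0.6,0]]'; python3 -m jog '[[1,0,0,0,0],[1,0,0,-5,0],[1,0,0,-30,0],[1,0,0,-75,0],[1,0,0,-120,0]]'>/dev/null;python3 -m jog '[[0.4,-23,0,0,-10],[0.4,-46,0,0,-20],[0.4,-69,0,0,-30],[0.4,-92,0,0,-40],[0.4,-117,0,0,-50]]'>/dev/null; python3 -m jog '[[0.4,0,0,0,-10],[0.4,0,0,0,-20],[0.4,0,0,0,-30],[0.4,0,0,0,-40],[0.4,0,0,0,-40]]'>/dev/null; python3 -m jog '[[0.4,0,0,0,0],[0.4,0,0,0,0],[0.4,0,0,0,0]]'>/dev/null; python3 -c "
from h import *
delta(O-.117*Y+[0,0,.13],161.7)"
```

```text
time: 30.52
position: [0.5748, 0.1623, 0.0505]
tcp_rot: [2.546, 1.84, 0.0]
ft_force: [0.3, -0.2, 0.3]
finger_gap: 0.0839
t 32.77 at [0.538  0.0512 0.1704] az 161.7 tilt 0.0 | shift [-0.1  0.1 40.4] turn -0.0 F [ 0.9 -0.3 -0.8] gap 0.0339
```

```bash
python3 -m jog '[[0.4,0,0,20,0],[0.4,0,0,40,0],[0.4,0,0,60,0],[0.4,0,0,80,0],[0.4,0,0,85,0]]'; python3 -m jog '[[0.4,0,0,0,0],[0.4,0,0,0,0]]';python3 -c "
from h import *
delta(O-.117*Y+[0,0,.085],161.7)
t=arm.grab_frame('top');cv2.imwrite('pics/t8.png',t)
s=arm.grab_frame('side');cv2.imwrite('pics/s8.png',s)
a=cv2.resize(t[195:265,220:300],None,fx=5,fy=5,interpolation=cv2.INTER_CUBIC)
b=cv2.resize(s[170:240,240:320],None,fx=5,fy=5,interpolation=cv2.INTER_CUBIC)
cv2.imwrite('pics/c8.png',np.hstack([a,b]))
print((pix('top',O+[0,0,.062])-[220,195]+.5)*5,(pix('side',O+[0,0,.062])-[240,170]+.5)*5)"
```

```text
time: 33.4
position: [0.5371, 0.0511, 0.0842]
tcp_rot: [-0.499, -3.099, 0.002]
ft_force: [-0.1, 0.3, -0.0]
finger_gap: 0.0341
time: 33.65
position: [0.5387, 0.0513, 0.0864]
tcp_rot: [0.499, 3.1, 0.001]
ft_force: [0.2, 0.6, 0.1]
finger_gap: 0.034
t 33.65 at [0.5387 0.0513 0.0864] az 161.7 tilt 0.1 | shift [ 0.5 -0.2  1.4] turn 0.0 F [0.2 0.6 0.1] gap 0.034
[[147.09001867 124.66102526]] [[172.53719125 164.32683084]]
```

View pics/c8.png

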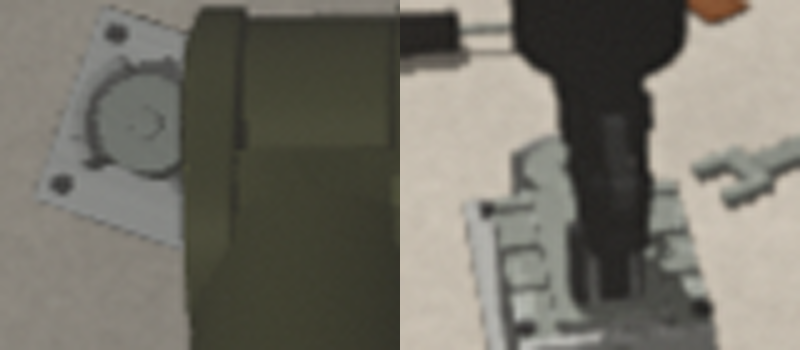

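Disc lies in the nest at crop (148,124), predicted (147,125), button visible; the fingers straddle the tab. Grip it.

```bash
python3 -m jog '[[0.4,0.3,0,1,0],[0.2,0.3,0,1,0],[0,0.3,0,1,0],[0,0.3,0,1,0],[0,0.3,0,1,0]]'; python3 -m jog '[[0,0,0,0,0],[0,0,0,0,0]]'; python3 -m jog '[[0,0,4,0,0],[0,0,8,0,0],[0,0,12,0,0],[0,0,16,0,0],[0,0,20,0,0]]';python3 -m jog '[[0,0,3,0,0],[0,0,6,0,0],[0,0,9,0,0],[0,0,10,0,0],[0,0,10,0,0]]';python3 -m jog '[[0,0,0,0,0],[0,0,0,0,0],[0,0,0,0,0]]'; python3 -c "
from h import *
delta(O-.087*Y+[0,0,.085],161.7)"
```

```text
time: 34.38
position: [0.5377, 0.0512, 0.0846]
tcp_rot: [-0.499, -3.102, -0.0]
ft_force: [-1.8, -0.9, 3.0]
finger_gap: 0.0094
time: 34.62
position: [0.5377, 0.0512, 0.0846]
tcp_rot: [-0.499, -3.102, 0.0]
ft_force: [-2.0, -1.8, 4.5]
finger_gap: 0.0094
time: 35.25
position: [0.5434, 0.0688, 0.0846]
tcp_rot: [-0.5, -3.1, 0.003]
ft_force: [-4.0, -3.5, 7.3]
finger_gap: 0.0092
time: 35.88
position: [0.5464, 0.0779, 0.0846]
tcp_rot: [-0.5, -3.1, 0.004]
ft_force: [-6.2, -4.8, 8.5]
finger_gap: 0.0089
time: 36.25
position: [0.5464, 0.0779, 0.0846]
tcp_rot: [-0.5, -3.1, 0.004]
ft_force: [-5.3, -5.1, 7.7]
finger_gap: 0.0091
t 36.25 at [0.5464 0.0779 0.0846] az 161.7 tilt 0.16 | shift [-0.5  2.2 -0.4] turn -0.0 F [-5.3 -5.1  7.7] gap 0.0091
```

```bash
python3 -m jog '[[0,0,1,0,0],[0,0,2,0,0],[0,0,2.2,0,0],[0,0,2.2,0,0],[0,0,2.2,0,0]]';python3 -m jog '[[0,0,0,0,0],[0,0,0,0,0]]'; python3 -c "
from h import *
delta(O-.087*Y+[0,0,.085],161.7)
t=arm.grab_frame('top');cv2.imwrite('pics/t9.png',t)
s=arm.grab_frame('side');cv2.imwrite('pics/s9.png',s)
a=cv2.resize(t[190:270,220:300],None,fx=5,fy=5,interpolation=cv2.INTER_CUBIC)
b=cv2.resize(s[190:270,240:320],None,fx=5,fy=5,interpolation=cv2.INTER_CUBIC)
cv2.imwrite('pics/c9.png',np.hstack([a,b]))
P=[O-.002*Y+[0,0,.074],O-.087*Y+[0,0,.098],O+.035*X-.087*Y+[0,0,.082],O-.035*X-.087*Y+[0,0,.082],O-.017*X-.092*Y+[0,0,.084],O+.017*X-.092*Y+[0,0,.084],O-.017*X-.122*Y+[0,0,.084]]
print(((pix('top',P)-[220,190]+.5)*5).round(),((pix('side',P)-[240,190]+.5)*5).round())"
```

```text
time: 36.88
position: [0.547, 0.0797, 0.0846]
tcp_rot: [-0.501, -3.1, 0.004]
ft_force: [-5.2, -4.5, 7.5]
finger_gap: 0.0093
time: 37.12
position: [0.547, 0.0797, 0.0846]
tcp_rot: [-0.501, -3.1, 0.004]
ft_force: [-6.3, -5.2, 8.2]
finger_gap: 0.0091
t 37.12 at [0.547  0.0797 0.0846] az 161.6 tilt 0.18 | shift [-0.5  0.3 -0.4] turn -0.1 F [-6.3 -5.2  8.2] gap 0.0091
[[148. 149.]
 [312. 204.]
 [339. 137.]
 [290. 276.]
 [312. 243.]
 [336. 175.]
 [372. 264.]] [[172.  47.]
 [195. 113.]
 [270. 133.]
 [121. 148.]
 [161. 147.]
 [234. 140.]
 [169. 188.]]
```

View pics/c9.png

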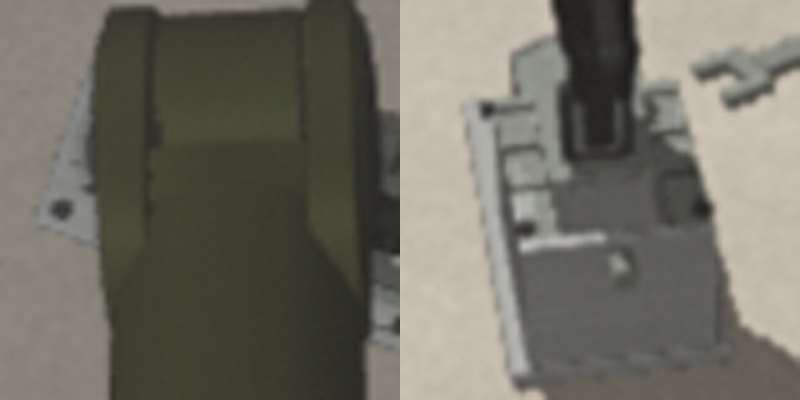

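Side view: the tab has moved forward with its foot at (165–230,157), where half travel predicts it. The wrist force along the slide is about 6.9 N, against 6.6 N nominal at half. The fingers are still closed on the tab, so I'm handing in.

```bash
python3 -c "
from plant import arm
print(arm.job_done(), arm.get_obs()['finger_gap'], arm.get_obs()['time'])"
```

```text
the job is handed in; nothing more can be done
the job is handed in; nothing more can be done
```

I stacked the body, spacer and top disc in the nest, lowering each one and letting it go. I then gripped the shutter tab, slid it to half travel and handed in at about 37 s, still holding it; no verdict was reported.

**Stack:** After release, the pictures put the disc about 0.5 mm from its predicted place and the spacer about 1.4 mm. The body is less certain, between about 1 and 2 mm off, because the wall's shadow hides one edge and its outline and boss disagreed on direction. Height was not measured directly. Each part was let go within about 0.5 mm of its computed seated height.

**Shutter:**
- The gripper measures within 0.3 mm of the half mark along the slide.
- The wrist force along the slide is about 6.9 N, against 6.6 N expected at half travel.
- The fingers read 9.1 mm on the 10 mm tab, so it is still gripped.
- The side view also shows the tab's foot where half travel puts it.

**Not checked:**
- In the last pictures the arm hid the stack and the shutter's front edge, so I did not see the stack after the shutter moved over it.
- I did not measure the bystanders again. No move was planned to touch any of them.

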